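# Lift the stencil off a printed circuit board

## Robot

A 7-joint arm with a two-finger parallel gripper is mounted at the origin on the work surface. World frame = base frame: x ahead of the robot, y to its left, z up, the work surface at z = 0. Lengths are in mm, angles in rad, forces in N, time in s.
With the tool pointing down it reaches from about 400 to 875 mm from the base axis. Payload 4.4 kg.
Tool frame: the origin (TCP) lies at the very end of the fingers, on their centre line; the grasp point (between the pads) lies 19 mm behind it; z points along the fingers, y is the line along which they close (so a half turn about z gives the same grasp; the last joint's range is limited). The gripper opens to 85 mm and grips with 20 to 120 N. Pads are 22 mm wide; open, the fingers measure 114 mm over their backs; the gripper's body (76 mm by 85 mm) begins 54 mm behind the grasp point. The pads swing forward as they close: fully open they stand 13 mm farther back than shut.
Start: joints at [1.229, 0.628, 0.038, 1.517, -0.027, 0.996, -0.02], TCP at [177.033, -625.441, 231.313] pointing down, gripper open.
Joint ranges: [-3.06, 3.06], [-0.37, 2.12], [-1.25, 1.32], [0.18, 2.47], [-1.1, 4.24], [0.23, 1.98], [-2.94, 2.94]. Speed limits (rad/s): [2.57, 2.57, 3.14, 3.14, 3.14, 3.14, 3.14].

## Interface

Orientations are given as [roll, pitch, yaw] about the fixed x, y, z axes, in that order (R = Rz(yaw) Ry(pitch) Rx(roll)).
In Python, from cell import monitor, viewer, workorder gives the robot as it stands.
- The arm moves only by the tool arm_command, never from a script. Its argument "series" is one flat list of numbers, 5 for each row, row after row: the opening in per cent of the stroke, from 0 (shut) to 100 (fully open), then the shift along the tool's x, y, z in cm, then the turn about the tool's z in degrees. In form: [claw, x, y, z, roll, claw, x, y, z, roll, ...]. A call has exactly 5 rows; each row is the pose to reach, as a shift and turn from the pose commanded when the call began, along the tool's axes at that moment; what a row does not reach only later rows make up. A row lasts 1/12 s, in which the tool goes at most 41.7 mm and 7.16 degrees, less where a joint would pass 70% of its speed; a pose out of reach is approached as far as the arm can. A call with a gripper value outside its range is refused whole. The fingers move at their own pace and stop on an object; the grip force is fixed at half the most. Time passes only in rows, so rows that repeat a pose let the fingers close, or fill a call up. It gives the time, the measured TCP pose, the force, the opening and the grip force at its end, in the units of the state.
- monitor.read_state(): the state, without advancing time (a new reading comes with each control period).
- viewer.get_image(name): name is "scene" or "top" or "wrist"; returns (picture, depth): 480x640x3 uint8, red, green, blue; 480x640 float32, mm along the optical axis (not along the pixel's ray), 0 where there is no reading.
- viewer.camera_model(name): a dict with "mtx" (3x3 intrinsics, pixels), "R" (3x3) and "t" (3): a world point X has camera coordinates R X + t. Camera axes: x right, y down, z forward; pixel columns grow to the right and rows downward; lengths in mm; the calibration is good to about 2 mm. A picture is of the moment at which its call begins: read the wrist's pose just before it. camera_model takes no time and is no camera call; for the wrist camera it gives the pose at the moment of the call.
- workorder.finish_job(): hands the job in; it is judged then, once.
The state is a dict: "clock": time; "qpos": joint angles; "qd": joint speeds; "tau": joint torques, N m; "eef_pos": TCP position; "tool_rot": TCP orientation; "force": force on the tool from outside, world axes, zero at the start; "torque": the same for the moment, N m; "width": finger opening in mm; "gripper_force": force on a finger pad.
Only numpy, scipy, OpenCV 4.12 (cv2) and the standard library are available. Lean on these libraries where they do the work, as an engineer would, in place of code of your own. Each camera call takes 0.05 s, during which the arm holds its last target. There are 200 camera calls.

## Task

The board in the bench stencil printer has been printed and a colleague is waiting to slide it out. With your fingertips push the frame catch aside by its orange knob, then press the red lift lever slowly down, taking about three seconds, until it is fully down on its stop, so that its short end raises the heavy stencil frame off the board; finish while still holding the lever down. Work gently: do not grip or force anything or touch the frame itself, and leave the other things on the bench where they are.

Things in the scene. Friction and masses are not known exactly. Their poses are not given: they have to be found in the camera images.
- stencil_frame: The heavy flap of the bench stencil printer: a grey aluminium frame with a steel stencil foil, about 3.2 kg, 255 mm deep, 320 mm wide, top 83 mm above the bench, hinged along its far side. Origin: middle of its front edge, 71 mm above the bench; x from front to rear, y to the left. Level at the start; its tilt is about 0.165 rad and its front edge 45 mm higher with the lever down. Falls back if the lever is let go.
- lift_lever (a joint): Lift lever at the right of the printer's front, long end towards the robot, turning in an upright plane along front-to-rear. 0 = at rest, long end raised, roller of the short end just under the frame's front bar; grows as the long end is pressed down (rad); 0.58 = on its rubber stop, which gives 2 mm per 5 N. Raising the frame takes 6 to 10 N on the pad. It swings back if released.
- lever_pad (a point): Centre of the upper face of the red pad on the long end of the lever: 80 mm long (along the lever), 44 mm wide, 12 mm thick. At rest this point is 147 mm above the bench and the pad slopes up towards the robot by 0.30 rad; on the stop it is about 51 mm above the bench and slopes down by 0.28 rad. It moves on an arc about point lever_pivot and comes some 21 mm nearer to the robot on the way.
- lever_pivot (a point): Axis of the lever's pin, 63 mm above the bench, 55 mm in front of and 100 mm to the right of the frame's origin; seen from above, the pad lies from it straight towards the printer's front. The centre of the pad's upper face is 171 mm from it.
- catch (a joint): Swivelling catch that holds the frame down: a flat dark steel arm on an upright post, turning about the vertical (1 to 2 N at the knob), staying where left. 0 = nose over the frame's front bar, knob towards the robot (starts at 0 to 0.3); grows clockwise seen from above, the knob going left (seen from the robot), then towards the printer (rad). Off the frame from 1.0; stop at 1.5.
- catch_knob (a point): Middle of the top of the catch's upright orange knob: 22 mm diameter, its orange part reaching from 95 to 125 mm above the bench, on the end of the arm (arm 18 mm wide, 86 to 93 mm above the bench).
- catch_pivot (a point): Axis of the catch's post, at the top of the arm's hub 97 mm above the bench (hub 24 mm diameter); 58 mm from the middle of the knob.
- paste_jar: Jar of solder paste with a green cap, 60 mm diameter, 55 mm high, 0.28 kg, standing in front of the printer between lever and catch. Origin: centre of its underside. Leave it alone.
- squeegee: Metal squeegee lying on the bench to the left, blade 160 mm wide with a wooden handle, 22 mm high at most. Origin: underside of the blade holder's middle. Leave it alone.
- paste_spatula: Spatula 190 mm long lying on the bench in front of the printer, to the right of the lever. Origin: underside of its middle. Leave it alone.
- wash_bottle: White bottle with a red cap, 64 mm diameter, 150 mm high, at the right. Origin: centre of its underside. Leave it alone.
- solder_reel: Blue reel of solder wire, 60 mm diameter, 48 mm high, standing at the right. Origin: centre of its underside. Leave it alone.
- pliers: Pliers with yellow handles, 140 mm long, lying in front of the printer at the left. Origin: under the rivet. Leave them alone.

How it is judged:
By the outcome, as a careful person would: the job done as asked, in the order asked, and still so for the second after the job is handed in, while the arm keeps its last pose, push and grip.
It also fails if it takes over 48 s, if anything falls off the work surface, if the arm or the gripper's body presses on something with over 40 N, if the wrist force passes 120 N, or if a joint passes its speed limit or range.

## Working session

There is one attempt and no reset: what is moved stays moved. The work goes in short steps, Python scripts to look and compute and a tool call to move; the robot and the scene stay as the last step left them, time stands still between calls to the robot, and variables do not carry over. Pictures are saved under pics/ and viewed, at most 10 in all, crops included, and the job is handed in when it is done.

Besides the shell and the picture viewer there is one more tool, called after "Call:" as name(argument=value, ...), one argument or row to a line, values as JSON. arm_command: Moves the arm, as the interface text tells. Its arguments: {"type":"object","properties":{"series":{"type":"array","items":{"type":"number"}}},"required":["series"]}

```bash
mkdir -p pics
cat > h.py <<'E'
import numpy as np,cv2
from cell import monitor,viewer,workorder
def cast(c,u,v,z):
    K=np.array(c['mtx']);R=np.array(c['R']);t=np.array(c['t']).ravel()
    o=-R.T@t; d=R.T@np.linalg.inv(K)@np.array([u,v,1.]); return o+d*(z-o[2])/d[2]
def cloud(c,D):
    K=np.array(c['mtx']);R=np.array(c['R']);t=np.array(c['t']).ravel()
    v,u=np.mgrid[0:480,0:640]
    P=np.stack([(u-K[0,2])/K[0,0]*D,(v-K[1,2])/K[1,1]*D,D],-1)-t
    return P@R
E
python3 - <<'E'
from h import *
s=monitor.read_state();print({k:np.round(v,3) for k,v in s.items()})
for n in("top","scene"):
    I,D=viewer.get_image(n);c=viewer.camera_model(n)
    cv2.imwrite(f'pics/{n}0.png',I[:,:,::-1]);P=cloud(c,D)
    H=cv2.cvtColor(I,cv2.COLOR_RGB2HSV);h,sa,v=[H[...,i].astype(int) for i in range(3)]
    R=np.array(c['R']);print(n,'cam',-R.T@np.array(c['t']).ravel())
    for nm,m in dict(red=((h<5)|(h>174)),orange=(h>=6)&(h<20),green=(h>40)&(h<85),blue=(h>95)&(h<130),yellow=(h>=21)&(h<35)).items():
        m=(m&(sa>130)&(v>60)).astype('uint8')
        k,L,S,C=cv2.connectedComponentsWithStats(m)
        for i in range(1,k):
            if S[i,4]>40:
                q=P[(L==i)&(D>0)]
                print(nm,S[i],C[i].round(1),np.median(q,0).round(0),np.percentile(q,2,axis=0).round(0),np.percentile(q,98,axis=0).round(0))
E
```

```text
{'clock': np.float64(0.0), 'qpos': array([ 1.229,  0.629,  0.038,  1.518, -0.027,  0.996, -0.02 ]), 'qd': array([ 0.001, -0.   ,  0.001,  0.   ,  0.   ,  0.   , -0.002]), 'tau': array([-0.0000e+00, -5.6340e+01,  1.2270e+00, -1.9344e+01,  1.1000e-02,
        1.1000e-02,  0.0000e+00]), 'eef_pos': array([ 176.864, -624.826,  230.383]), 'tool_rot': array([-3.14 ,  0.   ,  0.276]), 'force': array([-0.106, -0.901, -1.008]), 'torque': array([-0.006, -0.046,  0.019]), 'gripper_force': np.float64(0.0), 'width': np.float64(85.264)}
top cam [ 404.21173999  -28.54978953 1396.90332402]
red [379 257  23  36 717] [389.7 274.9] [ 522. -166.  147.] [ 487. -187.  134.] [ 560. -146.  159.]
red [632 275   7   7  44] [634.9 278. ] [ 538. -737.   41.] [ 531. -745.   32.] [ 544. -695.  118.]
red [521 292  15  13 158] [527.9 298.1] [ 480. -455.  150.] [ 468. -468.  142.] [ 493. -442.  154.]
orange [304 221  10  11  66] [308.9 225.8] [629.   7. 123.] [617.  -2.  -2.] [648.  23. 130.]
orange [147 262   8  35 273] [150.5 278.8] [512. 371.  21.] [475. 363.  14.] [550. 382.  27.]
green [ 471  110   63   68 2708]
[... 1281 characters left out ...]
 [-619. -537.    7.]
green [     0      0    640    480 208024] [303.4 221.1] [430. -38.   1.] [-267. -648.   -4.] [1036.  766.    6.]
green [635 135   5  38 145] [637.3 152.2] [590. 810.   1.] [549. 772.  -4.] [640. 841.   5.]
blue [621 127  15  49 548] [628. 151.] [654. 644. 147.] [563. 634.   2.] [687. 801. 188.]
blue [142 310  38  38 916] [159.4 326.6] [ 609. -400.   48.] [ 556. -437.   -1.] [ 636. -371.   52.]
yellow [593 179  30  26 479] [608.6 191.1] [671. 648.  22.] [645. 622.  13.] [697. 680.  26.]
yellow [354 192   8  37 181] [358.2 209.7] [488.  91.  11.] [440.  69.   1.] [531. 108.  16.]
yellow [333 196  22  34 192] [342.7 213.2] [484.  53.  11.] [433.  47.   1.] [529.  60.  15.]
```

View pics/top0.png

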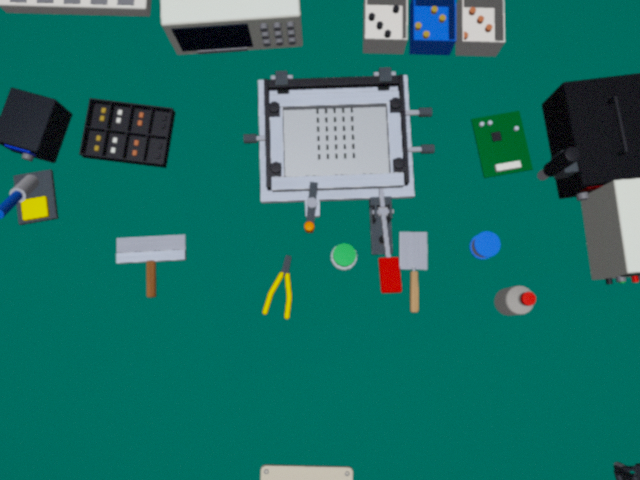

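View pics/scene0.png

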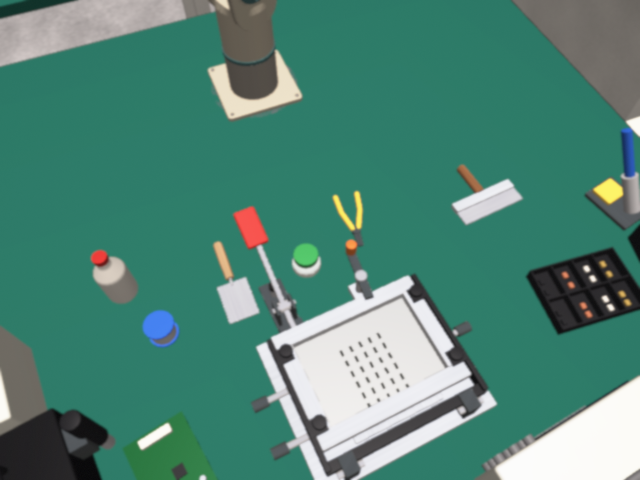

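The top view shows the knob at (309,226), the catch hub near (313,202), the pad at (390,275) and the jar at (344,257). The printer is nearly square to the robot. I'll refine the geometry next.

Run:
```python
from h import *
for n,box in(("top",(290,180,130,120)),("scene",(225,200,160,120))):
    I=cv2.imread(f'pics/{n}0.png');c=viewer.camera_model(n)
    H=cv2.cvtColor(I,cv2.COLOR_BGR2HSV);h,sa=H[...,0].astype(int),H[...,1]
    x,y,w,hh=box
    cv2.imwrite(f'pics/{n}0c.png',cv2.resize(I[y:y+hh,x:x+w],None,fx=5,fy=5,interpolation=cv2.INTER_CUBIC)[:600,:800])
    for nm,m,z in(("red",((h<5)|(h>174))&(sa>130),147),("or",(h>=6)&(h<20)&(sa>130),125)):
        m=m.astype('uint8');mm=np.zeros_like(m);mm[y:y+hh,x:x+w]=m[y:y+hh,x:x+w]
        k=cv2.findContours(mm,0,2)[0];k=max(k,key=cv2.contourArea)
        r=cv2.boxPoints(cv2.minAreaRect(k));print(n,nm,r.round(1).tolist(),'ctr',cast(c,*r.mean(0),z).round(1))
        if nm=="red":
            W=np.array([cast(c,*p[0],147)[:2] for p in k],np.float32);print('world rect',cv2.minAreaRect(W))
```

```text
top red [[378.0, 257.5], [398.79998779296875, 255.89999389648438], [401.6000061035156, 291.6000061035156], [380.79998779296875, 293.20001220703125]] ctr [ 523.2 -166.   147. ]
world rect ((523.3457641601562, -165.91983032226562), (75.27281188964844, 43.80260467529297), 4.996417999267578)
top or [[304.0, 221.0], [313.0, 221.0], [313.0, 231.0], [304.0, 231.0]] ctr [626.4   8.2 125. ]
scene red [[232.39999389648438, 213.60000610351562], [252.39999389648438, 204.6999969482422], [268.29998779296875, 240.5], [248.3000030517578, 249.39999389648438]] ctr [ 524.7 -168.3  147. ]
world rect ((524.0593872070312, -168.14466857910156), (91.3565673828125, 43.51491928100586), 1.8629162311553955)
scene or [[346.0, 240.0], [356.0, 240.0], [356.0, 254.0], [346.0, 254.0]] ctr [631.6   3.1 125. ]
```

View pics/top0c.png

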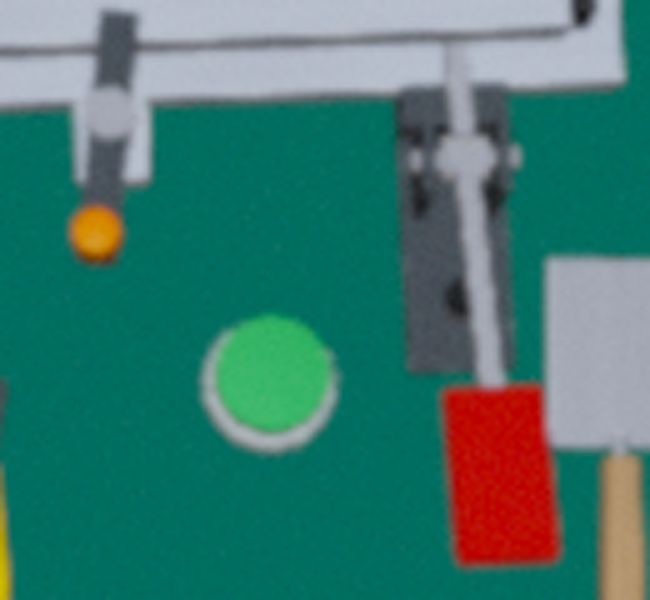

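View pics/scene0c.png

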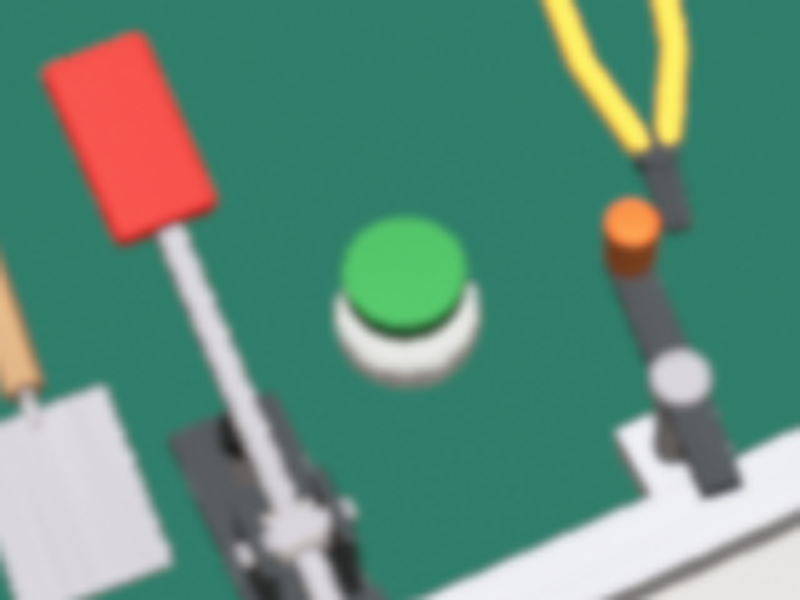

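Run:
```python
from h import *
ct,cs=viewer.camera_model("top"),viewer.camera_model("scene")
f=lambda p,o:((p[0]+.5)/5-.5+o[0],(p[1]+.5)/5-.5+o[1])
T=(290,180);S=(225,200)
for nm,a,b,z in(("knob",(97,232),(632,223),125),("hub",(109,112),(680,377),97),("jar",(273,373),(405,271),55),("pad",(501,476),(129,138),147)):
    A=cast(ct,*f(a,T),z);B=cast(cs,*f(b,S),z)
    P=[np.array(c['mtx'])@np.c_[c['R'],np.ravel(c['t'])] for c in(ct,cs)]
    X=cv2.triangulatePoints(*P,np.array(f(a,T)),np.array(f(b,S)));print(nm,A.round(1),B.round(1),(X[:3]/X[3]).ravel().round(1))
print('lever pivot',cast(ct,*f((467,158),T),70))
print(viewer.camera_model('wrist')['t'])
```

```text
knob [626.4   7.2 125. ] [625.7   5.7 125. ] [626.1   6.4 125.3]
hub [685.5   4.1  97. ] [683.    2.2  97. ] [684.5   2.9  99.5]
jar [575.7 -72.3  55. ] [573.8 -73.4  55. ] [575.2 -73.   57.3]
pad [ 522.7 -166.   147. ] [ 525.  -168.3  147. ] [ 522.8 -167.1  143.1]
lever pivot [ 674.04023594 -157.85572808   70.        ]
[-648.8157817   -32.95709467  378.13152716]
```

Call:
arm_command(
  series=[0, 1.5, -1.2, 0, 0, 0, 4.3, -3.5, 0, 0, 0, 7.1, -5.8, 0, 0, 0, 9.9, -8.1, 0, 0, 0, 12.7, -10.4, 0, 0],
)

```text
clock: 0.52
eef_pos: [271.4, -489.0, 230.9]
tool_rot: [-3.141, 0.0, 0.275]
force: [0.4, 0.3, -0.1]
width: 25.9
gripper_force: 0.0
```

Call:
arm_command(
  series=[0, 3, -2.4, 0, 0, 0, 6, -4.8, 0, 0, 0, 9, -7.2, 0, 0, 0, 12, -9.7, 0, 0, 0, 15, -12.2, 0, 0],
)

```text
clock: 0.93
eef_pos: [382.6, -330.7, 231.1]
tool_rot: [-3.141, 0.0, 0.276]
force: [1.0, -0.0, -0.0]
width: 0.0
gripper_force: 0.0
```

Call:
arm_command(
  series=[0, 3, -2.4, 0, 0, 0, 6, -4.8, 0, 0, 0, 9, -7.2, 0, 0, 0, 12, -9.7, 0, 0, 0, 15, -12.2, 0, 0],
)

```text
clock: 1.35
eef_pos: [493.7, -172.6, 231.2]
tool_rot: [-3.141, 0.0, 0.276]
force: [0.7, -0.1, 0.5]
width: 0.2
gripper_force: 0.0
```

Call:
arm_command(
  series=[0, 3, -2.4, 0, 0, 0, 6, -4.8, 0, -7, 0, 9, -7.2, 0, -14, 0, 11.5, -9.2, 0, -21, 0, 13.6, -11.2, 0, -28],
)

```text
clock: 1.77
eef_pos: [594.7, -27.0, 231.0]
tool_rot: [-3.141, -0.0, 0.772]
force: [-0.1, -0.5, -0.8]
width: -0.1
gripper_force: 0.0
```

Call:
arm_command(
  series=[0, 0, 0, 2, -5, 0, 0, 0, 5, -10, 0, 0, 0, 8, -10, 0, 0, 0, 11, -10, 0, 0, 0, 12.6, -10],
)

```text
clock: 2.18
eef_pos: [591.1, -29.6, 101.7]
tool_rot: [-3.137, 0.003, 0.939]
force: [-0.2, -0.5, -0.2]
width: 0.1
gripper_force: 0.0
```

Run:
```python
from h import *
s=monitor.read_state();print(s['eef_pos'],s['tool_rot'],s['force'])
I,D=viewer.get_image("scene");cv2.imwrite('pics/s1.png',cv2.resize(I[180:300,270:430,::-1],None,fx=5,fy=5,interpolation=2))
```

```text
[591.11707654 -29.57114344 101.71159345] [-3.13719944e+00  3.10697700e-03  9.39145672e-01] [-0.23106404 -0.50956055 -0.23108845]
```

View pics/s1.png

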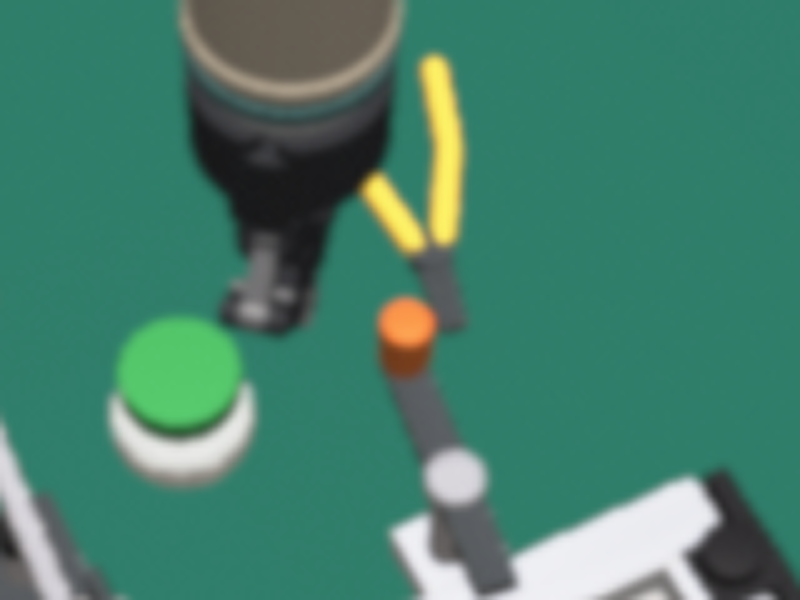

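The shut fingertips (270,310) stand to the right of the orange knob (405,325), clear of the jar. Next is the straight push.

Call:
arm_command(
  series=[0, 0.3, 0, 0, 0, 0, 0.8, 0, -0.1, 0, 0, 1.4, 0, -0.1, 0, 0, 2, 0, -0.1, 0, 0, 2.4, 0, -0.1, 0],
)

```text
clock: 2.65
eef_pos: [609.4, -8.7, 107.8]
tool_rot: [3.139, -0.003, 0.94]
force: [-0.4, -0.3, 0.3]
width: -0.2
gripper_force: 0.0
```

Call:
arm_command(
  series=[0, 0.3, 0, 0, 0, 0, 0.6, 0, 0, 0, 0, 0.9, 0, 0, 0, 0, 1.3, 0, 0, 0, 0, 1.7, 0, 0, 0],
)

```text
clock: 3.07
eef_pos: [616.6, 3.4, 105.8]
tool_rot: [-3.14, 0.002, 0.939]
force: [-3.3, -0.6, 0.9]
width: -0.1
gripper_force: 1.4
```

Call:
arm_command(
  series=[0, 0.4, 0, 0, 0, 0, 0.8, 0, 0, 0, 0, 1.2, 0, 0, 0, 0, 1.6, 0, 0, 0, 0, 2, 0, 0, 0],
)

```text
clock: 3.48
eef_pos: [630.3, 20.3, 106.5]
tool_rot: [3.141, -0.001, 0.939]
force: [-2.1, -0.1, -0.3]
width: 0.1
gripper_force: 0.8
```

Run:
```python
from h import *
s=monitor.read_state();print(s['eef_pos'],s['force'])
I,D=viewer.get_image("scene");cv2.imwrite('pics/s2.png',cv2.resize(I[180:300,270:430,::-1],None,fx=5,fy=5,interpolation=2))
```

```text
[630.28089772  20.28057114 106.47134456] [-2.14174882 -0.11598774 -0.34892352]
```

View pics/s2.png

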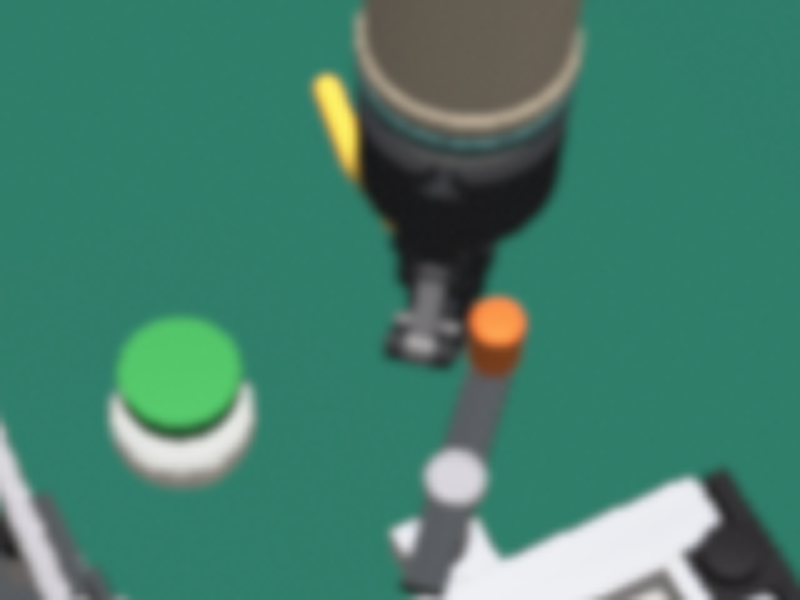

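The knob is now at (498,322) and the catch has swung about half way, with the fingertips behind it. I'll keep pushing.

Call:
arm_command(
  series=[0, 0.4, 0, 0, 0, 0, 0.8, 0, 0, 0, 0, 1.2, 0, 0, 0, 0, 1.6, 0, 0, 0, 0, 2, 0, 0, 0],
)

```text
clock: 3.95
eef_pos: [642.3, 35.4, 106.5]
tool_rot: [3.14, -0.0, 0.939]
force: [0.0, -2.5, -0.8]
width: 0.1
gripper_force: 1.0
```

Call:
arm_command(
  series=[0, 0.3, 0, 0, 0, 0, 0.6, 0, 0, 0, 0, 0.8, 0, 0, 0, 0, 0.9, 0, 0, 0, 0, 0.9, 0, 0, 0],
)

```text
clock: 4.37
eef_pos: [646.8, 43.5, 106.4]
tool_rot: [3.142, -0.0, 0.939]
force: [0.3, -1.1, 0.2]
width: -0.0
gripper_force: 0.4
```

Run:
```python
from h import *
s=monitor.read_state();print(s['eef_pos'],s['force'])
I,D=viewer.get_image("scene");cv2.imwrite('pics/s3.png',cv2.resize(I[180:300,270:430,::-1],None,fx=5,fy=5,interpolation=2))
c=viewer.camera_model("scene");H=cv2.cvtColor(I,cv2.COLOR_RGB2HSV);h=H[...,0]
m=((h>=6)&(h<20)&(H[...,1]>130)&(H[...,2]>150)).astype('uint8');m[:180]=0;m[:,:300]=0;m[:,430:]=0
k=max(cv2.findContours(m,0,2)[0],key=cv2.contourArea);p=np.mean(k[:,0],0);K=cast(c,*p,120);v=K[:2]-[684,3];print(p,K,np.hypot(*v),np.arctan2(v[1],-v[0]),'+.045=q')
```

```text
[646.84418944  43.49514648 106.36296338] [ 0.26971855 -1.05256924  0.16199067]
[380.6        251.66666667] [661.29742525  54.2380064  120.        ] 56.04230723248168 1.1537113211887924 +.045=q
```

View pics/s3.png

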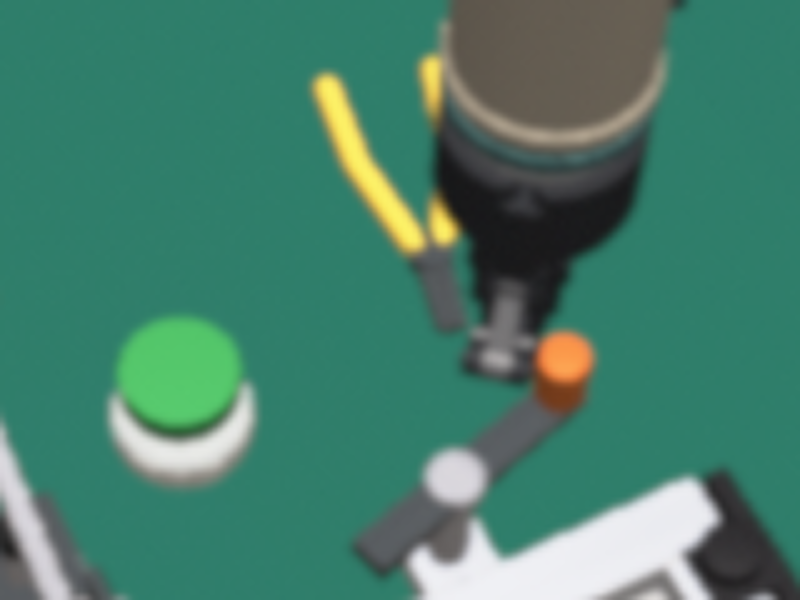

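The catch is at about 1.2 rad and its nose (380,550) is clear of the frame. I'll nudge it a little further for margin, retreat, and go above the pad.

Call:
arm_command(
  series=[0, 0.2, 0.1, 0, 0, 0, 0.4, 0.2, 0, 0, 0, 0.6, 0.35, 0, 0, 0, 0.6, 0.35, 0, 0, 0, 0.6, 0.35, 0, 0],
)

```text
clock: 4.83
eef_pos: [653.4, 46.6, 106.3]
tool_rot: [3.141, -0.001, 0.939]
force: [-0.1, 0.1, 0.1]
width: 0.2
gripper_force: 0.0
```

Call:
arm_command(
  series=[0, -1, 0, 0, 0, 0, -2.5, 0, 0, 0, 0, -3, 0, -3, 0, 0, -3, 0, -7, 0, 0, -3, 0, -11, 0],
)

```text
clock: 5.25
eef_pos: [633.7, 20.2, 216.6]
tool_rot: [-3.139, 0.002, 0.938]
force: [0.9, 0.4, -0.2]
width: 0.2
gripper_force: 0.0
```

Call:
arm_command(
  series=[0, -3.6, 0.3, 0, 0, 0, -7.6, 0.7, 0, 0, 0, -11.6, 1.1, 0, 0, 0, -15.6, 1.5, 0, 0, 0, -19.2, 1.8, 0, 0],
)

```text
clock: 5.67
eef_pos: [534.4, -146.6, 216.5]
tool_rot: [3.141, 0.001, 0.938]
force: [0.2, -0.1, -0.4]
width: -0.1
gripper_force: 0.0
```

Call:
arm_command(
  series=[0, -1.6, 0.2, 0, 7, 0, -2.6, 0.3, 0, 14, 0, -2.6, 0.3, 0, 21, 0, -2.6, 0.3, 0, 28, 0, -2.6, 0.3, 0, 35],
)

```text
clock: 6.08
eef_pos: [522.8, -167.5, 216.5]
tool_rot: [3.141, -0.0, 0.321]
force: [-0.1, 0.6, -0.0]
width: -0.1
gripper_force: 0.0
```

Call:
arm_command(
  series=[0, 0, 0, 1.5, 7, 0, 0, 0, 3.5, 14, 0, 0, 0, 4.5, 16.5, 0, 0, 0, 4.5, 16.5, 0, 0, 0, 4.5, 16.5],
)

```text
clock: 6.5
eef_pos: [522.9, -166.8, 171.2]
tool_rot: [-3.141, 0.001, 0.041]
force: [-1.0, -0.2, -0.8]
width: -0.2
gripper_force: 0.0
```

Run:
```python
from h import *
s=monitor.read_state();print(s['eef_pos'],s['tool_rot'],s['force'])
I,D=viewer.get_image("scene");cv2.imwrite('pics/s4.png',cv2.resize(I[180:330,210:410,::-1],None,fx=4,fy=4,interpolation=2))
# press table: a over 35 rows, trapezoid; dx (cm, tool x), z tip (mm)
n=35;v=np.ones(n);v[:3]=[.3,.6,.9];v[-4:]=[.9,.7,.5,.25];f=np.cumsum(v)/v.sum()
a=.5135-.58*f;sl=a-.2135
dx=-171*(np.cos(a)-np.cos(.5135));z=63+171*np.sin(a)+11*np.abs(np.tan(sl))
for i in range(4,n,5):print(i+1,dx[i].round(1),z[i].round(1))
```

```text
[ 522.94271099 -166.77111727  171.1768267 ] [-3.14145951e+00  8.65194678e-04  4.14563283e-02] [-0.99089989 -0.22450643 -0.82222395]
5 -5.4 139.2
10 -11.4 124.0
15 -16.1 108.3
20 -19.5 93.1
25 -21.4 78.8
30 -22.1 64.4
35 -21.7 54.8
```

View pics/s4.png

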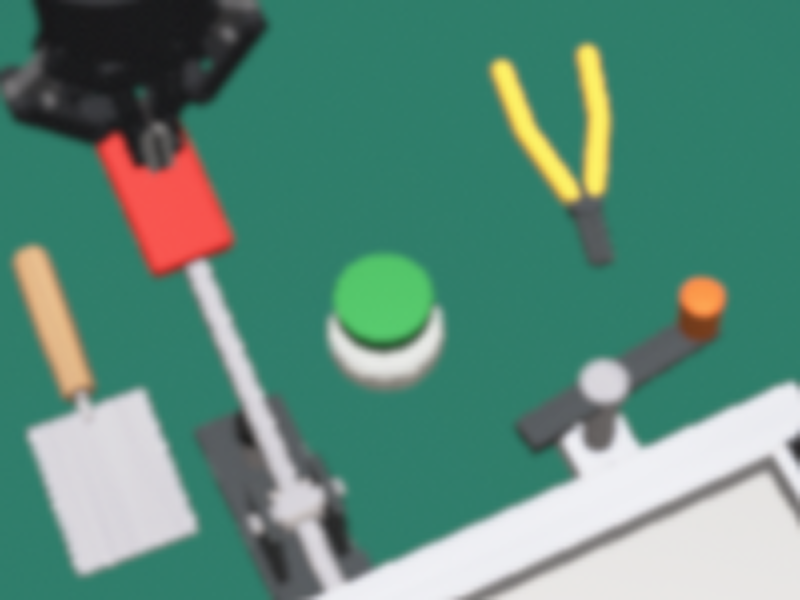

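The fingertips stand over the pad at (155,150), and the catch is well clear of the frame. First a gentle approach to touch.

Call:
arm_command(
  series=[0, 0, 0, 0.5, 0, 0, 0, 0, 1.0, 0, 0, 0, 0, 1.5, 0, 0, 0, 0, 1.8, 0, 0, 0, 0, 1.9, 0],
)

```text
clock: 6.97
eef_pos: [523.1, -166.6, 151.7]
tool_rot: [-3.141, 0.001, 0.04]
force: [0.1, 0.3, -0.5]
width: -0.2
gripper_force: 0.0
```

Call:
arm_command(
  series=[0, -0.05, 0, 0.1, 0, 0, -0.15, 0, 0.3, 0, 0, -0.27, 0, 0.6, 0, 0, -0.4, 0, 0.95, 0, 0, -0.54, 0, 1.3, 0],
)

```text
clock: 7.38
eef_pos: [517.9, -167.1, 140.2]
tool_rot: [3.141, -0.0, 0.04]
force: [-2.6, -0.6, 8.1]
width: 0.3
gripper_force: 4.0
```

Call:
arm_command(
  series=[0, -0.12, 0, 0.3, 0, 0, -0.24, 0, 0.6, 0, 0, -0.36, 0, 0.9, 0, 0, -0.48, 0, 1.2, 0, 0, -0.6, 0, 1.5, 0],
)

```text
clock: 7.8
eef_pos: [511.6, -167.5, 125.0]
tool_rot: [3.141, 0.0, 0.04]
force: [-2.2, -0.4, 8.2]
width: -0.0
gripper_force: 3.7
```

Force is as expected (8 N), so I'll continue.

Call:
arm_command(
  series=[0, -0.1, 0, 0.3, 0, 0, -0.2, 0, 0.6, 0, 0, -0.3, 0, 0.9, 0, 0, -0.38, 0, 1.25, 0, 0, -0.47, 0, 1.55, 0],
)

```text
clock: 8.22
eef_pos: [506.7, -167.7, 109.4]
tool_rot: [3.141, 0.001, 0.04]
force: [-2.1, 0.2, 8.9]
width: 0.2
gripper_force: 4.1
```

Call:
arm_command(
  series=[0, -0.07, 0, 0.3, 0, 0, -0.14, 0, 0.6, 0, 0, -0.2, 0, 0.9, 0, 0, -0.27, 0, 1.2, 0, 0, -0.34, 0, 1.5, 0],
)

```text
clock: 8.63
eef_pos: [503.3, -167.9, 94.5]
tool_rot: [3.141, 0.001, 0.04]
force: [-4.2, -0.4, 8.5]
width: 0.1
gripper_force: 4.6
```

Call:
arm_command(
  series=[0, -0.04, 0, 0.3, 0, 0, -0.08, 0, 0.6, 0, 0, -0.12, 0, 0.9, 0, 0, -0.16, 0, 1.15, 0, 0, -0.2, 0, 1.4, 0],
)

```text
clock: 9.05
eef_pos: [501.3, -168.1, 80.5]
tool_rot: [3.141, 0.001, 0.04]
force: [-3.1, -0.7, 9.1]
width: 0.1
gripper_force: 4.6
```

Call:
arm_command(
  series=[0, -0.02, 0, 0.3, 0, 0, -0.04, 0, 0.6, 0, 0, -0.05, 0, 0.9, 0, 0, -0.07, 0, 1.15, 0, 0, -0.07, 0, 1.4, 0],
)

```text
clock: 9.47
eef_pos: [500.4, -168.1, 66.4]
tool_rot: [3.141, 0.001, 0.039]
force: [-3.4, 0.2, 8.5]
width: -0.0
gripper_force: 4.6
```

Call:
arm_command(
  series=[0, 0, 0, 0.3, 0, 0, 0, 0, 0.55, 0, 0, 0, 0, 0.8, 0, 0, 0, 0, 0.95, 0, 0, 0, 0, 1.1, 0],
)

```text
clock: 9.88
eef_pos: [500.5, -168.1, 55.4]
tool_rot: [3.141, 0.001, 0.04]
force: [-2.9, -0.7, 9.0]
width: -0.1
gripper_force: 4.5
```

Call:
arm_command(
  series=[0, 0, 0, 0.05, 0, 0, 0, 0, 0.1, 0, 0, 0, 0, 0.15, 0, 0, 0, 0, 0.15, 0, 0, 0, 0, 0.15, 0],
)

```text
clock: 10.3
eef_pos: [500.5, -168.1, 54.1]
tool_rot: [3.141, 0.001, 0.04]
force: [-1.9, -0.2, 9.4]
width: -0.3
gripper_force: 4.8
```

Not on the stop yet, so a few more small steps.

Call:
arm_command(
  series=[0, 0, 0, 0.1, 0, 0, 0, 0, 0.2, 0, 0, 0, 0, 0.2, 0, 0, 0, 0, 0.2, 0, 0, 0, 0, 0.2, 0],
)

```text
clock: 10.72
eef_pos: [500.6, -168.1, 52.4]
tool_rot: [3.141, 0.001, 0.04]
force: [-4.5, -0.1, 12.1]
width: -0.1
gripper_force: 6.2
```

Call:
arm_command(
  series=[0, 0, 0, 0.1, 0, 0, 0, 0, 0.2, 0, 0, 0, 0, 0.2, 0, 0, 0, 0, 0.2, 0, 0, 0, 0, 0.2, 0],
)

```text
clock: 11.13
eef_pos: [500.7, -168.1, 50.8]
tool_rot: [3.141, 0.0, 0.039]
force: [-4.1, 0.1, 16.3]
width: 0.1
gripper_force: 8.4
```

Run:
```python
from h import *
I,D=viewer.get_image("scene");cv2.imwrite('pics/s5.png',I[:,:,::-1])
P=cloud(viewer.camera_model("scene"),D)
m=(P[...,0]>700)&(P[...,0]<735)&(P[...,1]>-120)&(P[...,1]<50)&(D>0);print(np.percentile(P[m][:,2],[10,50,80,90]))
print(monitor.read_state()['force'])
```

```text
[124.37708973 127.25905005 128.68969799 129.57931895]
[-4.3687957  -0.39259662 16.87723366]
```

View pics/s5.png

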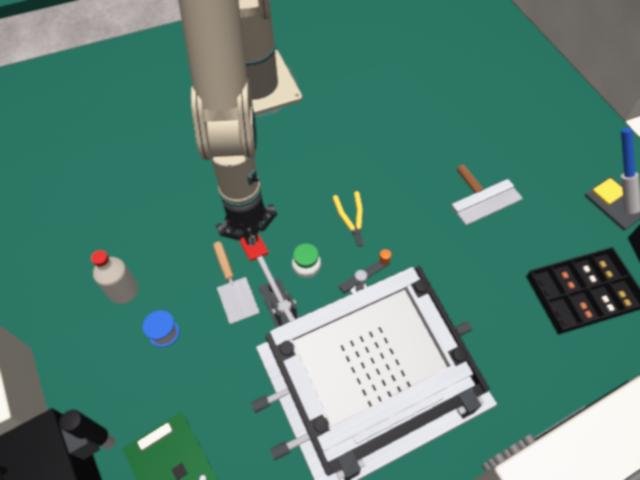

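The frame's front bar is raised to about 128 mm (83 + 45), the lever at (255,248) is on its stop, the catch at (372,268) is aside and everything else is unmoved.

```bash
python3 -c "
from cell import workorder
print(workorder.finish_job())"
```

```text
the job is handed in; nothing more can be done
None
```

The job is handed in: catch pushed aside (about 1.2 rad at the last measurement, then nudged a little further), lever held on its stop at about 17 N after a press of about 3.5 s, frame front raised 45 mm, and nothing else on the bench moved as far as the last image shows.

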